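# Open the folding chopping board

## Robot

A 6-joint arm with a two-finger parallel gripper is mounted at the origin on a cart in front of the work surface, level with it; the furniture and walls round the work are solid. World frame = base frame: x ahead of the robot, y to its left, z up, the work surface at z = 0. Lengths are in m, angles in rad, forces in N, time in s.
With the tool pointing down it reaches from about 0.375 to 0.975 m from the base axis. Payload 3.8 kg.
Tool frame: the origin (TCP) lies on the centre line of the jaws, within the pads' length; the fingertips stand 11 mm ahead of it and the grasp point (between the pads) lies 8 mm behind it; z points along the fingers, y is the line along which they close (so a half turn about z gives the same grasp; the last joint's range is limited). The gripper opens to 85 mm and grips with 20 to 120 N. Pads are 22 mm wide; open, the fingers measure 114 mm over their backs; the gripper's body (76 mm by 85 mm) begins 54 mm behind the grasp point. The pads swing forward as they close: fully open they stand 13 mm farther back than shut.
Start: joints at [-1.234, 0.264, 1.604, -0, 1.274, -0.037], TCP at [0.246, -0.628, 0.242] pointing down, gripper open.
Joint ranges: [-2.63, 2.63], [-0.94, 2.18], [0.31, 2.57], [-1.31, 4.45], [0, 2.66], [-2.55, 2.55]. Speed limits (rad/s): [2.57, 2.57, 3.14, 3.14, 3.14, 3.14].

## Interface

Orientations are given as a rotation vector (axis times angle).
In Python, from workcell import manip, read_camera, calibration, job gives the robot as it stands. The module is installed in compiled form; this text tells all that it offers.
- The arm moves only by the tool drive_tool, never from a script. Its argument "moves" is a list of rows, each a list of 2 entries, a list of its own where there are three numbers: the shift along the world's x, y, z in m, then the turn about the world's z in degrees. In form: [[[dx, dy, dz], yaw], ...]. A call has 1 to 10 rows; each row is the pose to reach, as a shift and turn from the pose commanded when the call began; what a row does not reach only later rows make up. A row lasts 1/12 s, in which the tool goes at most 41.7 mm and 7.16 degrees, less where a joint would pass 70% of its speed; a pose out of reach is approached as far as the arm can. A call with a gripper value outside its range is refused whole. "gripper" is the closure, from -1 (fully open) to 1 (shut), so that 0 is half open, set as the call begins (left out, the last holds). The fingers move at their own pace and stop on an object; the grip force is fixed at half the most. Time passes only in rows, so rows that repeat a pose let the fingers close. It gives the time, the measured TCP pose, the force, the opening and the grip force at its end, in the units of the state.
- manip.state(): the state, without advancing time (a new reading comes with each control period).
- read_camera(name): name is "side" or "top"; returns the picture (420x560x3 uint8, blue, green, red); there is no depth.
- calibration(name): a dict with "intrinsics" (3x3 intrinsics, pixels), "D" ([k1, k2, p1, p2, k3] as OpenCV has them; the pictures are not rectified), "rvec" (rotation vector, rad) and "tvec" (3), from world to camera coordinates, as OpenCV has them. Camera axes: x right, y down, z forward; pixel columns grow to the right and rows downward; lengths in m; the calibration is good to about 2 mm. A picture is of the moment at which its call begins. calibration takes no time and is no camera call.
- job.sign_off(): hands the job in; it is judged then, once.
The state is a dict: "time_s": time; "q": joint angles; "qd": joint speeds; "joint_efforts": joint torques, N m; "tool_pos": TCP position; "orientation": TCP orientation; "wrist_force": force on the tool from outside, world axes, zero at the start; "wrist_torque": the same for the moment, N m; "width": opening from 0.0 (shut) to 1.0 (fully open); "grip_force": force on a finger pad.
Only numpy, scipy, OpenCV 4.12 (cv2) and the standard library are available. Lean on these libraries where they do the work, as an engineer would, in place of code of your own. Each camera call takes 0.05 s, during which the arm holds its last target. There are 200 camera calls.

## Task

The wooden folding chopping board on the worktop has been left with its upper leaf ajar. Open the board: with the fingertips, push the leaf up and over its spine without letting it slam, and press it down until it lies flat on the worktop on the other side. Do not pinch the leaf between the fingers, and leave the pepper mill, salt shaker and small cup where they stand; finish with the hand clear of everything.

Things in the scene. Friction and masses are not known exactly. Their poses are not given: they have to be found in the camera images.
- board: lower leaf of a pale wooden folding chopping board; firm, does not slide. Origin: on the worktop under mid spine. x: along the spine (roughly away from the robot, turned up to 0.3 rad); y: from the spine to the side where the upper leaf must finally lie (roughly the robot's left); z up. This leaf covers x -90 to 90, y -140 to -3, z 0 to 12 mm
- spine (a point): middle of the hinge axis of the upper leaf, 12 mm above the worktop, straight above the board's origin; the axis runs along the board's x. Two steel hinge barrels, 8 mm in diameter, lie on it
- leaf (a joint): angle of the upper leaf about the spine, rad: 0 = folded flat on the lower leaf, 1.57 = upright, 3.14 = open, flat on the worktop at the +y side, its upper face then 12 mm high. Starts ajar at 0.4 to 0.75. The hinge is stiff: the leaf stays at any angle it is left at and never falls by itself; moving it takes up to about 5 N at the free edge
- leaf_edge (a point): middle of the upper leaf's free edge, on its inner face, 140 mm from the hinge axis. The leaf is 180 mm along the spine, 12 mm thick, about 0.28 kg. Its inner face (looks down at the lower leaf at first, on top when open) is a plane through the hinge axis. Pinching means pressing on both faces at once
- pepper_mill: turned wooden pepper mill, 46 mm diameter, 127 mm tall; origin at the centre of its foot. Bystander, loose
- salt_shaker: clear salt shaker with a white top, 42 mm diameter, 80 mm tall; origin at the centre of its foot. Bystander, loose
- small_cup: small white cup without handle, 64 mm diameter, 36 mm tall; origin at the centre of its foot. Bystander, loose

How it is judged:
On the way:
1. the leaf has been pushed up to upright (value of joint leaf above 1.57 rad).
At the end, for the whole second after the job is handed in: The leaf lies open within 3.5 degrees of flat (joint above 3.08 rad) and at rest; the mill, shaker and cup stand upright within 15 mm of where they were (value of joint leaf above 3.08 rad and velocity of joint leaf between -0.05 and 0.05 rad/s and distance of each of pepper_mill, salt_shaker, small_cup from where it was at the start of the episode below 0.015 m and angle between each of pepper_mill, salt_shaker, small_cup's own z axis and vertical below 0.2 rad); the robot touches nothing.
It fails at once if the leaf is pinched: fingers press on both of its faces at once, more than 1 N each (contact force between each of leaf_c4, leaf_c5 and the fingers above 1 N).
It fails at once if the leaf is slammed: it turns faster than 4 rad/s (velocity of joint leaf above 4 rad/s).
It fails at once if a bystander is pushed more than 15 mm or lifted (distance of any of pepper_mill, salt_shaker, small_cup from where it was at the start of the episode above 0.015 m).
It also fails if it takes over 43 s, if anything falls off the work surface, if the arm or the gripper's body presses on something with over 40 N, if the wrist force passes 120 N, or if a joint passes its speed limit or range.

## Working session

There is one attempt and no reset: what is moved stays moved. The work goes in short steps, Python scripts to look and compute and a tool call to move; the robot and the scene stay as the last step left them, time stands still between calls to the robot, and variables do not carry over. Pictures are saved under pics/ and viewed, at most 10 in all, crops included, and the job is handed in when it is done.

Besides the shell and the picture viewer there is one more tool, called after "Call:" as a command line: name --argument value ..., lists and objects as JSON in quotes. drive_tool: Moves the arm, as the interface text tells. Its arguments: {"type":"object","properties":{"moves":{"type":"array"},"gripper":{"type":"number"}},"required":["moves"]}

```bash
mkdir -p pics
cat > h.py <<'E'
import numpy as np, cv2
from workcell import manip, read_camera, calibration, job
def cam(n):
    c=calibration(n); R=cv2.Rodrigues(np.array(c["rvec"],float))[0]; t=np.array(c["tvec"],float).ravel()
    return np.array(c["intrinsics"],float),np.array(c["D"],float),R,t
def ray(n,uv):
    K,D,R,t=cam(n); p=cv2.undistortPoints(np.array(uv,float).reshape(-1,1,2),K,D).reshape(-1,2)
    d=np.c_[p,np.ones(len(p))]@R; return -R.T@t,d
def onz(n,uv,z):
    o,d=ray(n,uv); return o+d*((z-o[2])/d[:,2])[:,None]
def proj(n,P):
    K,D,R,t=cam(n); return cv2.projectPoints(np.array(P,float).reshape(-1,1,3),cv2.Rodrigues(R)[0],t,K,D)[0].reshape(-1,2)
E
python3 - <<'E'
from h import *
for n in("top","side"):
    cv2.imwrite(f"pics/{n}0.png",read_camera(n)); print(n,ray(n,[[280,210]]))
print(manip.state())
E
```

```text
top (array([0.38457957, 0.07970502, 0.9900916 ]), array([[ 1.24565213e-01, -8.93773761e-04, -9.92397707e-01]]))
side (array([0.23442725, 0.71150078, 0.67033987]), array([[ 0.31731981, -0.68468301, -0.65620546]]))
{'time_s': 0.1, 'q': array([-1.23387164e+00,  2.64731963e-01,  1.60525952e+00, -1.64415614e-06,
        1.27369007e+00, -3.69128756e-02]), 'qd': array([-0.0004013 , -0.00399569, -0.00356044, -0.00085046, -0.00095068,
       -0.00104438]), 'joint_efforts': array([-6.28129292e-04, -5.16707540e+01, -3.68589056e+01, -7.05746561e-05,
        6.26421097e-03,  3.14130136e-05]), 'tool_pos': array([ 0.24627998, -0.62777448,  0.24103808]), 'orientation': array([-3.08484137e+00, -5.83426133e-01,  4.92478584e-04]), 'wrist_force': array([-0.91122968,  0.61905494, -0.34438353]), 'wrist_torque': array([0.03661836, 0.00373309, 0.00331184]), 'grip_force': 0.0, 'width': 1.0008239038475661}
```

View pics/top0.png

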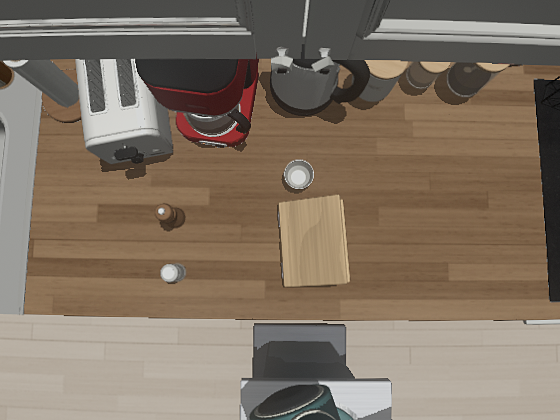

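View pics/side0.png

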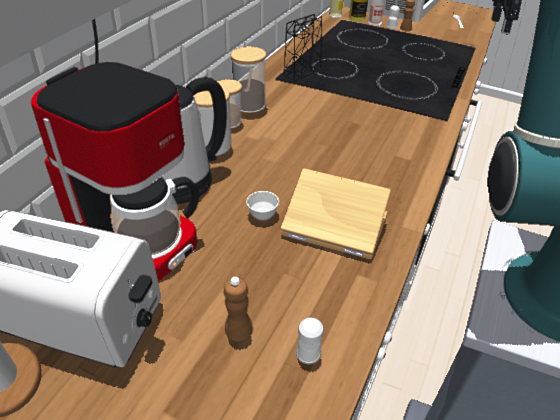

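The top view shows the board at about (278–350, 195–287) with the spine on its left side, the cup at (298,175), the mill at (165,213) and the shaker at (172,273). The side view shows the hinge barrels near (310,238) and (355,252). I'll zoom in on the board in both views.

Run:
```python
import cv2,numpy as np
a=cv2.imread("pics/top0.png")[185:297,262:362]; b=cv2.imread("pics/side0.png")[160:265,272:400]
a=cv2.resize(a,None,fx=4,fy=4,interpolation=2); b=cv2.resize(b,None,fx=3,fy=3,interpolation=2)
c=np.zeros((450,790,3),np.uint8); c[:a.shape[0],:400]=a; c[:b.shape[0],402:402+b.shape[1]]=b
cv2.imwrite("pics/crop.png",c)
```

```text
(no output)
```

View pics/crop.png

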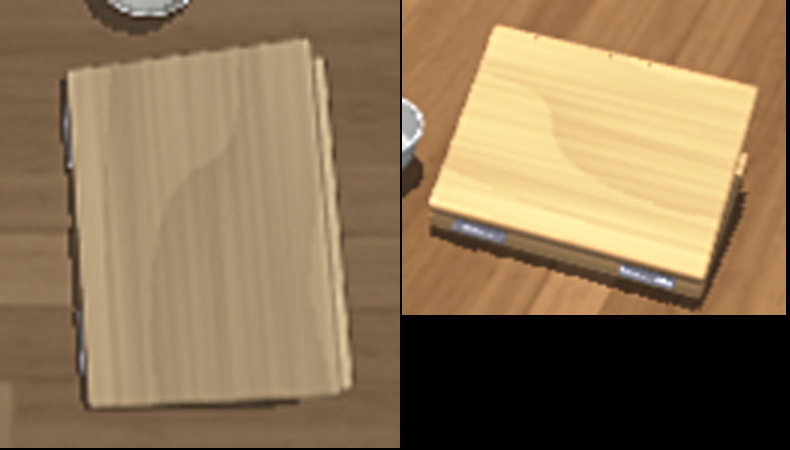

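The crop shows the hinge barrels at top (278.8,218.8) and (282.3,270.8), and at side (297.3,237) and (353.3,252). The leaf's outer free corners are at top (339,195) and (347.5,282.5), and at side (303.7,169) and (390,189.3).

```bash
cat >> h.py <<'E'
def tri(a,b):
    out=[]
    for p,q in zip(a,b):
        A=np.zeros((3,3));B=np.zeros(3)
        for n,uv in(("top",p),("side",q)):
            o,d=ray(n,[uv]); d=d[0]/np.linalg.norm(d[0]); M=np.eye(3)-np.outer(d,d); A+=M;B+=M@o
        out.append(np.linalg.solve(A,B))
    return np.array(out)
E
python3 - <<'E'
from h import *
np.set_printoptions(precision=4,suppress=True)
print("barrels",onz("top",[[278.8,218.8],[282.3,270.8]],.013),onz("side",[[297.3,237],[353.3,252]],.013))
P=tri([[339,195],[347.5,282.5]],[[303.7,169],[390,189.3]]);print("free outer",P, np.linalg.norm(P[0]-P[1]))
print("cup",onz("top",[[299,174]],.036),"mill",onz("top",[[163,211]],.12),"shaker",onz("top",[[171,272]],.08))
bl=tri([[262+72/4,185+72/4],[262+92/4,185+405/4]],[[272+30/3,160+207/3],[272+300/3,160+280/3]]);print("spine outer",bl)
E
```

```text
barrels [[0.4881 0.0812 0.013 ]
 [0.3772 0.0726 0.013 ]] [[0.4893 0.0815 0.013 ]
 [0.3801 0.0723 0.013 ]]
free outer [[ 0.5314 -0.0403  0.0784]
 [ 0.3564 -0.0561  0.0778]] 0.17573142101294678
cup [[0.5822 0.0391 0.036 ]] mill [[0.4894 0.3049 0.12  ]] shaker [[0.3725 0.2939 0.08  ]]
spine outer [[0.5222 0.0791 0.018 ]
 [0.3457 0.0669 0.0198]]
```

Call:
drive_tool --moves '[[[0.027,0.04,0],7],[[0.054,0.08,0],14],[[0.08,0.11,0],21],[[0.1,0.15,0],28],[[0.12,0.19,0],35],[[0.14,0.23,0],42],[[0.15,0.26,0],49],[[0.16,0.3,0],56],[[0.17,0.34,0],63],[[0.18,0.38,0],70]]' --gripper 1

```text
time_s: 0.93
tool_pos: [0.4243, -0.2545, 0.2418]
orientation: [-2.187, -2.255, -0.0]
wrist_force: [0.5, -0.2, -0.2]
width: 0.002
grip_force: 0.0
```

Call:
drive_tool --moves '[[[0.01,0.025,-0.025],3],[[0.02,0.05,-0.05],3],[[0.03,0.07,-0.08],3],[[0.04,0.1,-0.1],3],[[0.04,0.12,-0.13],3],[[0.04,0.13,-0.155],3],[[0.04,0.13,-0.18],3],[[0.04,0.13,-0.192],3],[[0.04,0.13,-0.192],3]]'

```text
time_s: 1.68
tool_pos: [0.4609, -0.125, 0.0465]
orientation: [-2.128, -2.301, 0.005]
wrist_force: [-0.3, 0.5, -0.2]
width: -0.001
grip_force: 0.0
```

Run:
```python
from h import *
s=manip.state();print(s["tool_pos"],s["wrist_force"])
a=read_camera("top");b=read_camera("side")
cv2.imwrite("pics/t1.png",np.hstack([cv2.resize(a[150:330,200:400],(400,360)),cv2.resize(b[100:280,250:450],(400,360))]))
```

```text
[ 0.46085586 -0.12503827  0.04649092] [-0.25830066  0.47799899 -0.24501731]
```

View pics/t1.png

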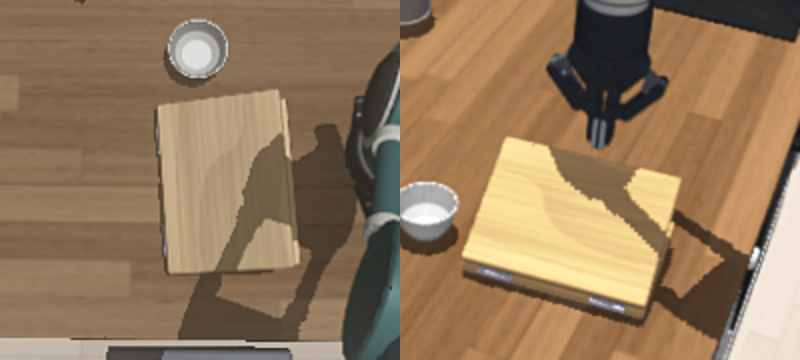

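The closed fingers stand beside the leaf's free edge with clear worktop under them: tip near (598,145) in the right half, leaf edge still ahead of it. I'll approach to just short of contact.

Call:
drive_tool --moves '[[[-0.001,0.015,-0.005],0],[[-0.002,0.03,-0.008],0],[[-0.004,0.045,-0.008],0],[[-0.004,0.05,-0.008],0],[[-0.004,0.054,-0.008],0],[[-0.005,0.058,-0.007],0],[[-0.005,0.062,-0.006],0]]'

```text
time_s: 2.37
tool_pos: [0.46, -0.0649, 0.0451]
orientation: [2.134, 2.304, 0.001]
wrist_force: [0.2, 0.3, -0.8]
width: 0.001
grip_force: 0.0
```

Call:
drive_tool --moves '[[[0,0.0055,0.003],0],[[-0.001,0.0085,0.011],0],[[-0.001,0.012,0.02],0],[[-0.001,0.016,0.028],0],[[-0.002,0.02,0.036],0]]'

```text
time_s: 2.78
tool_pos: [0.4576, -0.0446, 0.0813]
orientation: [2.134, 2.305, 0.0]
wrist_force: [0.5, -2.3, -1.7]
width: 0.003
grip_force: 1.6
```

Run:
```python
from h import *
s=manip.state();print(s["tool_pos"],s["wrist_force"])
a=read_camera("top");b=read_camera("side")
cv2.imwrite("pics/t2.png",np.hstack([cv2.resize(a[150:330,200:400],(400,360)),cv2.resize(b[100:280,250:450],(400,360))]))
```

```text
[ 0.45762339 -0.04462898  0.08130658] [ 0.45462615 -2.31408703 -1.71756311]
```

View pics/t2.png

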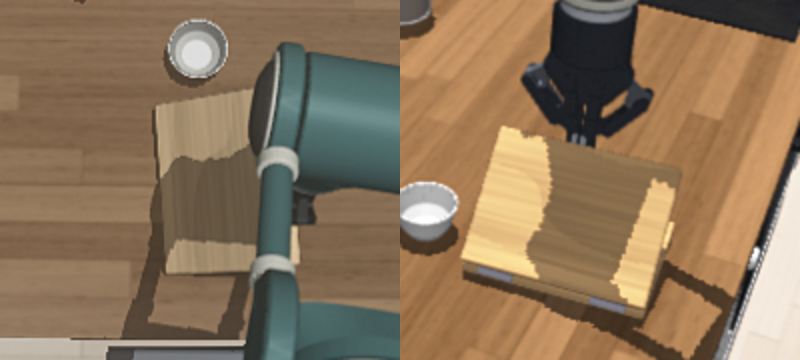

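The fingertip is touching: about 2.3 N of push, and the leaf has risen (its corner moved from (510,138) to (503,130)). I'll keep going along the arc.

Call:
drive_tool --moves '[[[0,0.004,0.004],0],[[-0.001,0.008,0.009],0],[[-0.001,0.013,0.014],0],[[-0.001,0.018,0.019],0],[[-0.002,0.023,0.023],0],[[-0.002,0.028,0.027],0],[[-0.003,0.034,0.031],0],[[-0.003,0.04,0.034],0],[[-0.004,0.046,0.037],0],[[-0.004,0.052,0.039],0]]'

```text
time_s: 3.72
tool_pos: [0.4546, 0.0069, 0.1208]
orientation: [2.132, 2.303, 0.001]
wrist_force: [-0.2, -5.3, 3.8]
width: -0.002
grip_force: 2.4
```

Run:
```python
from h import *
s=manip.state();print(s["tool_pos"],s["wrist_force"])
a=read_camera("top");b=read_camera("side")
cv2.imwrite("pics/t3.png",np.hstack([cv2.resize(a[150:330,200:400],(400,360)),cv2.resize(b[100:280,250:450],(400,360))]))
```

```text
[0.45459927 0.00690706 0.12078118] [-0.18632768 -5.30865516  3.76255606]
```

View pics/t3.png

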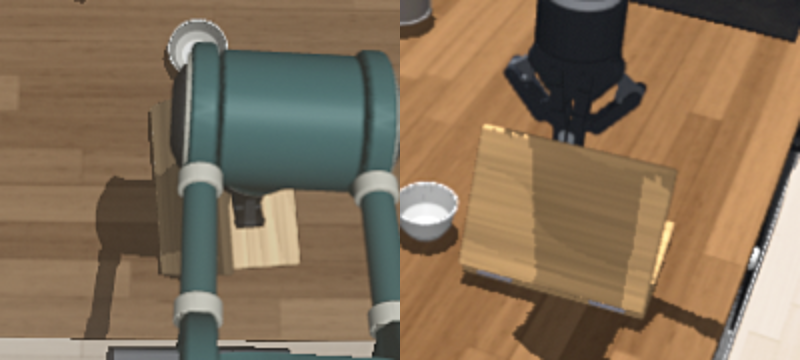

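The leaf is now at about 1.1 rad with steady finger contact below its free edge (right half, (565,135)). I'll continue past upright.

Call:
drive_tool --moves '[[[-0.001,0.007,0.001],0],[[-0.001,0.014,0.002],0],[[-0.002,0.021,0.003],0],[[-0.002,0.028,0.003],0],[[-0.003,0.035,0.003],0],[[-0.004,0.042,0.003],0],[[-0.004,0.049,0.003],0],[[-0.005,0.056,0.003],0],[[-0.006,0.063,0.003],0],[[-0.006,0.07,0.003],0]]'

```text
time_s: 4.65
tool_pos: [0.4476, 0.0783, 0.1227]
orientation: [2.133, 2.305, 0.001]
wrist_force: [0.8, -3.2, 1.8]
width: 0.001
grip_force: 1.5
```

Call:
drive_tool --moves '[[[-0.001,0.008,-0.0015],0],[[-0.001,0.016,-0.0035],0],[[-0.002,0.023,-0.0055],0],[[-0.003,0.031,-0.0085],0],[[-0.003,0.038,-0.012],0],[[-0.004,0.045,-0.0165],0],[[-0.004,0.051,-0.021],0],[[-0.005,0.057,-0.026],0],[[-0.005,0.063,-0.032],0],[[-0.006,0.068,-0.038],0]]'

```text
time_s: 5.48
tool_pos: [0.4413, 0.1461, 0.0836]
orientation: [-2.134, -2.305, -0.0]
wrist_force: [1.9, -1.6, 1.2]
width: 0.001
grip_force: 0.9
```

Run:
```python
from h import *
s=manip.state();print(s["tool_pos"],s["wrist_force"])
a=read_camera("top");b=read_camera("side")
cv2.imwrite("pics/t4.png",np.hstack([cv2.resize(a[150:330,180:380],(400,360)),cv2.resize(b[130:370,200:466],(400,360))]))
```

```text
[0.44131989 0.14610213 0.08360047] [ 1.93621397 -1.5612202   1.19971062]
```

View pics/t4.png

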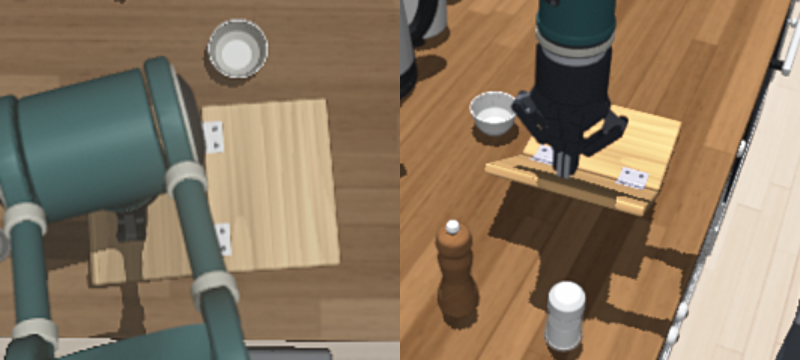

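The leaf is past upright, leaning well over to +y at about 2.5 rad. The mill and shaker are clear of it, so I'll continue down.

Call:
drive_tool --moves '[[[0,0.005,-0.008],0],[[-0.001,0.01,-0.016],0],[[-0.001,0.014,-0.024],0],[[-0.001,0.017,-0.032],0],[[-0.002,0.019,-0.04],0],[[-0.002,0.021,-0.047],0],[[-0.002,0.022,-0.053],0],[[-0.002,0.022,-0.057],0],[[-0.002,0.022,-0.06],0],[[-0.002,0.022,-0.062],0]]'

```text
time_s: 6.42
tool_pos: [0.4391, 0.1675, 0.0228]
orientation: [-2.134, -2.304, 0.002]
wrist_force: [-7.7, -0.3, 25.8]
width: 0.0
grip_force: 13.1
```

Call:
drive_tool --moves '[[[0,0,-0.001],0],[[0,0,-0.001],0],[[0,0,0.01],0],[[0,0,0.04],0],[[0,0,0.08],0],[[0,0,0.12],0],[[0,-0.02,0.15],0],[[0,-0.06,0.16],0],[[0,-0.1,0.16],0],[[0,-0.14,0.16],0]]'

```text
time_s: 7.25
tool_pos: [0.4404, 0.0262, 0.1846]
orientation: [2.13, 2.305, 0.005]
wrist_force: [0.1, 0.2, -0.7]
width: -0.001
grip_force: 0.0
```

Call:
drive_tool --moves '[[[0,-0.04,0],0],[[0,-0.08,0],0],[[0,-0.12,0],0],[[0,-0.16,0],0],[[0,-0.2,0],0],[[0,-0.24,0],0],[[0,-0.24,0],0],[[0,-0.24,0],0]]'

```text
time_s: 7.92
tool_pos: [0.439, -0.2147, 0.1825]
orientation: [2.139, 2.3, 0.0]
wrist_force: [-0.1, 1.0, 0.1]
width: -0.002
grip_force: 0.0
```

Run:
```python
from h import *
s=manip.state();print(s["time_s"],s["tool_pos"],s["wrist_force"])
a=read_camera("top");b=read_camera("side")
cv2.imwrite("pics/t5.png",np.hstack([cv2.resize(a[140:330,140:370],(400,330)),cv2.resize(b[130:370,200:466],(365,330))]))
```

```text
7.9167 [ 0.43903101 -0.21468771  0.18245229] [-0.12089548  1.03214862  0.06492924]
```

View pics/t5.png

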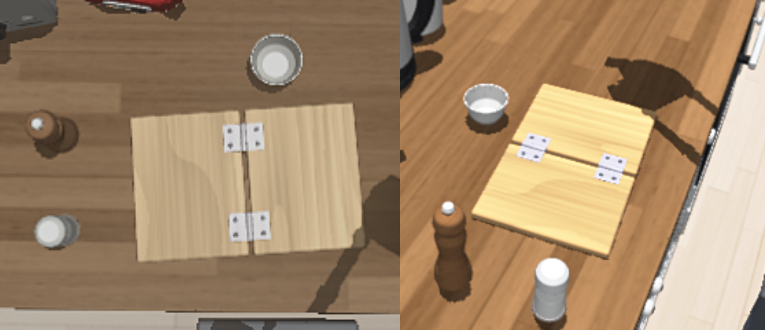

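The board lies open at (132–362, 104–262) in the left half, and the bystanders look undisturbed. I'll check the free edge's height once, from its corners at left (132,118) and (138,262), and right (473,218) and (607,255).

Run:
```python
from h import *
np.set_printoptions(precision=4,suppress=True)
t=lambda u,v:[140+u*230/400,140+v*190/330]; s=lambda u,v:[200+(u-400)*266/365,130+v*240/330]
print(tri([t(132,118),t(138,261)],[s(473,216),s(607,253)]))
```

```text
[[0.5117 0.2192 0.0015]
 [0.3356 0.206  0.0098]]
```

```bash
python3 -c "
from h import *
print(job.sign_off())"
```

```text
the job is handed in; nothing more can be done
None
```

I opened the board and handed the job in after about 8 s of robot time: in the last camera pictures the leaf lies flat at the +y side, the mill, shaker and cup look undisturbed, and the hand is clear; no verdict came back at sign-off.

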